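# Eject the kiln programmer's card tray with the release pin

## Robot

A 6-joint arm with a two-finger parallel gripper is mounted at the origin on the work surface. World frame = base frame: x ahead of the robot, y to its left, z up, the work surface at z = 0. Lengths are in mm, angles in rad, forces in N, time in s.
With the tool pointing down it reaches from about 400 to 925 mm from the base axis. Payload 12.5 kg.
Tool frame: the origin (TCP) lies midway between the tips of the shut fingers; the grasp point (between the pads) lies 19 mm behind it; z points along the fingers, y is the line along which they close (so a half turn about z gives the same grasp; the last joint's range is limited). The gripper opens to 95 mm and grips with 3 to 60 N. Pads are 20 mm wide; open, the fingers measure 119 mm over their backs; the gripper's body (75 mm by 180 mm) begins 59 mm behind the grasp point.
Start: joints at [1.132, 0.491, 1.559, -0, 1.092, -0.106], TCP at [204.165, 590.731, 214.661] pointing down, gripper open.
Joint ranges: [-3.1, 3.1], [-0.84, 2.19], [0.05, 2.79], [-1.13, 4.28], [0.06, 2.93], [-2.69, 2.69]. Speed limits (rad/s): [2.22, 2.22, 2.79, 3.14, 3.14, 3.14].

## Interface

Orientations are given as [roll, pitch, yaw] about the fixed x, y, z axes, in that order (R = Rz(yaw) Ry(pitch) Rx(roll)).
In Python, from cell import env gives the robot as it stands.
- The arm moves only by the tool arm_command, never from a script. Its argument "targets" is a list of rows, each a list of 5 numbers: the shift along the tool's x, y, z in mm, then the turn about the tool's z in degrees, then the opening, from 0 (shut) to 1 (fully open). In form: [[tx, ty, tz, roll, fingers], ...]. A call has 1 to 5 rows; each row is the pose to reach, as a shift and turn from the pose commanded when the call began, along the tool's axes at that moment; what a row does not reach only later rows make up. A row lasts 1/10 s, in which the tool goes at most 50 mm and 8.59 degrees, less where a joint would pass 70% of its speed; a pose out of reach is approached as far as the arm can. A call with a gripper value outside its range is refused whole. The fingers move at their own pace and stop on an object; the grip force is fixed at half the most. Time passes only in rows, so rows that repeat a pose let the fingers close. It gives the time, the measured TCP pose, the force, the opening and the grip force at its end, in the units of the state.
- env.state(): the state, without advancing time (a new reading comes with each control period).
- env.read_camera(name): name is "scene" or "top" or "wrist"; returns a dict with "frame" (420x560x3 uint8, red, green, blue), "vertical_fov" (degrees; the focal length in pixels is half the picture's height over the tangent of half this angle, whatever the lens; pixels are square), "cx", "cy" (the principal point, pixels), "k1" (the pictures are not rectified: a ray, as slopes to the right and down, at radius r is drawn at 1 + k1 r^2 times it, then the intrinsics apply), "world_from_camera" (4x4, takes a point from camera to world coordinates); the wrist camera has in their place "hand_eye" (4x4, takes a point from camera to tool coordinates, whose origin is the TCP and whose axes are the flange's). Camera axes: x right, y down, z forward; pixel columns grow to the right and rows downward; lengths in mm; the calibration is good to about 2 mm. A picture is of the moment at which its call begins: read the wrist's pose just before it. There is no depth.
- env.job_done(): hands the job in; it is judged then, once.
The state is a dict: "t": time; "joints": joint angles; "qvel": joint speeds; "tau": joint torques, N m; "eef_pos": TCP position; "tcp_rot": TCP orientation; "ft_force": force on the tool from outside, world axes, zero at the start; "moment": the same for the moment, N m; "opening": opening from 0.0 (shut) to 1.0 (fully open); "grip_force": force on a finger pad.
Only numpy, scipy, OpenCV 4.12 (cv2) and the standard library are available. Lean on these libraries where they do the work, as an engineer would, in place of code of your own. Each camera call takes 0.05 s, during which the arm holds its last target. There are 200 camera calls.

## Task

The card tray of the tilted kiln programmer is latched shut. Take the release pin from its wooden stand, push it straight into the small hole in the orange square of the sloping panel until the hidden catch lets go and the tray springs fully out of the side, then stand the pin back in its wooden stand and let go of it, leaving the tray out and the jar, the cup and the brush where they are.

Things in the scene. Friction and masses are not known exactly. Their poses are not given: they have to be found in the camera images.
- console: Kiln programmer, fixed: a flat grey case, 140 mm up the slope, 170 wide, 50 thick, on a dark foot. Origin on the table under its panel's centre, z up, x level from its low front edge to its high rear edge. The panel slopes 35 degrees to the table: centre 87 mm high, low edge 47, high edge 127; dark screen in its upper half, small keys lower right, orange square lower left.
- hole (a point): Mouth of the release hole, on the panel's surface in the middle of the 36 mm orange square, 30 mm down the slope and 30 mm to console +y from the panel's centre. Round, 12 mm diameter, 2 mm chamfer, square through a 4 mm panel. z points out along its axis, 35 degrees from vertical, leaning to console -x; x up the slope; y as console y. The catch's black pad (24 mm diameter) is 16 mm below.
- latch (a joint): How far the hidden catch is pressed along the hole's axis, m: 0 at rest, 0.008 at its stop. A spring resists with 1.8 N at first, 5.4 N at the stop, plus up to 1 N of rubbing. The tray is let go at 0.005 to 0.006: the pin's tip must go about 22 mm below the hole's mouth. It springs back when the pin is drawn out.
- tray (a joint): How far the white card tray stands out of the case, m: 0 shut and latched, 0.040 fully out. A spring (about 5 N, falling to 1.6 N) drives it out by itself in about half a second when the catch is pressed. It has no handle.
- tray_front (a point): Middle of the tray's white front (72 mm wide, 18 mm high), which is flush with the case's console +y side when shut. It moves 40 mm towards console +y. Axes as those of point hole.
- pin: Release pin, loose, 40 to 85 g, round about z. Origin at the centre of its steel collar's underside; z along the handle. Collar 26 mm diameter, 4 thick; above it a blue handle, 16 diameter, from 4 to 59 mm above the origin; below it a round-ended steel needle, 5 diameter, 61 long. At first it stands in the stand, collar on the stand's top, needle hanging in the hole.
- pin_grip (a point): Point on the pin's axis 34 mm above the collar's underside, near the middle of the handle: the place to grip.
- pin_tip (a point): End of the needle, on the pin's axis 61 mm below the collar's underside.
- stand: Wooden stand for the pin, a fixed block 70 by 70 mm and 70 mm high; origin at the centre of its underside, z up.
- stand_hole (a point): Centre of the mouth of the stand's upright hole, at the middle of its top, 70 mm above the table; 14 mm diameter with a 3 mm chamfer, right through. The pin's collar rests on the top around it.
- glaze_jar: Bystander: closed glaze jar, 64 mm diameter, 85 mm high, loose; origin at the centre of its underside. It and the stand may change sides.
- cup: Bystander: white unglazed cup, 76 mm across the rim, 75 mm high, loose; origin at the centre of its underside.
- brush: Bystander: brush lying along its own x axis on the table, loose; origin under its middle.
Things that resemble listed ones, but are neither listed nor needed, are in the scene too. Of the things that look like the pin, the larger one is meant.

How it is judged:
By the outcome, as a careful person would: the job done as asked, in the order asked, and still so for the second after the job is handed in, with the robot touching nothing.
It also fails if it takes over 48 s, if anything falls off the work surface, if the arm or the gripper's body presses on something with over 40 N, if the wrist force passes 120 N, or if a joint passes its speed limit or range.

## Working session

There is one attempt and no reset: what is moved stays moved. The work goes in short steps, Python scripts to look and compute and a tool call to move; the robot and the scene stay as the last step left them, time stands still between calls to the robot, and variables do not carry over. Pictures are saved under pics/ and viewed, at most 10 in all, crops included, and the job is handed in when it is done.

Besides the shell and the picture viewer there is one more tool, called after "Request:" in YAML: its name, and indented under it one key for each argument. arm_command: Moves the arm, as the interface text tells. Its arguments: {"type":"object","properties":{"targets":{"type":"array","items":{"type":"array","items":{"type":"number"}}}},"required":["targets"]}

```bash
mkdir -p pics; cat > h.py <<'E'
import numpy as np, cv2
from scipy.spatial.transform import Rotation as Ro
from cell import env
def cam(n):
    s=env.state(); c=env.read_camera(n)
    if 'world_from_camera' in c: T=np.array(c['world_from_camera'])
    else:
        W=np.eye(4); W[:3,:3]=Ro.from_euler('xyz',s['tcp_rot']).as_matrix(); W[:3,3]=s['eef_pos']
        T=W@np.array(c['hand_eye'])
    h=c['frame'].shape[0]; f=h/2/np.tan(np.radians(c['vertical_fov'])/2)
    return dict(im=c['frame'],T=T,f=f,cx=c['cx'],cy=c['cy'],k1=c['k1'])
def ray(c,u,v):
    d=np.array([(u-c['cx'])/c['f'],(v-c['cy'])/c['f']]); x=d.copy()
    for _ in range(20): x=d/(1+c['k1']*(x@x))
    r=c['T'][:3,:3]@np.array([x[0],x[1],1]); return c['T'][:3,3],r/np.linalg.norm(r)
def plane(c,u,v,z):
    o,r=ray(c,u,v); return o+r*(z-o[2])/r[2]
def proj(c,p):
    q=np.linalg.inv(c['T'])@np.append(p,1); x=q[:2]/q[2]; x=x*(1+c['k1']*(x@x))
    return x*c['f']+[c['cx'],c['cy']]
def tri(L):
    A=np.zeros((3,3));b=np.zeros(3)
    for o,r in L:
        P=np.eye(3)-np.outer(r,r);A+=P;b+=P@o
    p=np.linalg.solve(A,b); return p,[np.linalg.norm((np.eye(3)-np.outer(r,r))@(p-o)) for o,r in L]
def save(c,n): cv2.imwrite('pics/'+n,cv2.cvtColor(c['im'],cv2.COLOR_RGB2BGR))
E
python3 - <<'E'
from h import *
import pickle
d={n:cam(n) for n in('scene','top','wrist')}
pickle.dump(d,open('d0.pkl','wb'))
for n in d: save(d[n],n+'0.png'); print(n,d[n]['f'],d[n]['k1'],d[n]['T'].round(2).tolist())
print(env.state())
E
```

```text
scene 415.13744077936684 -0.09078965053005339 [[-0.47, 0.56, -0.68, 1136.52], [0.88, 0.29, -0.38, 352.0], [-0.02, -0.78, -0.63, 607.29], [0.0, 0.0, 0.0, 1.0]]
top 521.1970822178872 -0.10888906793734504 [[-0.01, -1.0, 0.05, 471.97], [-1.0, 0.01, 0.0, 31.49], [-0.0, -0.05, -1.0, 1425.75], [0.0, 0.0, 0.0, 1.0]]
wrist 297.264834862516 -0.018168921815611503 [[0.33, 0.91, 0.24, 137.09], [0.94, -0.32, -0.08, 612.92], [-0.0, 0.25, -0.97, 384.63], [0.0, 0.0, 0.0, 1.0]]
{'t': 0.15, 'joints': array([ 1.13240406e+00,  4.91382339e-01,  1.55931817e+00, -7.87479911e-06,
        1.09169822e+00, -1.05595813e-01]), 'qvel': array([-1.25767926e-03, -2.56887728e-03, -1.48392769e-03, -5.61775796e-05,
        1.37286231e-03, -1.36805908e-03]), 'tau': array([ 2.02863797e-03, -6.12893057e+01, -2.58271605e+01,  6.92404015e-02,
        4.74780123e-02, -3.51575648e-05]), 'eef_pos': array([204.07992212, 590.55012448, 214.21706634]), 'tcp_rot': array([-3.14079033e+00, -7.80139152e-05,  2.80879980e+00]), 'ft_force': array([ 0.32298912,  0.03260279, -0.83860696]), 'moment': array([ 0.01203088, -0.0308594 , -0.02698612]), 'grip_force': 0.0, 'opening': 1.0004379810097506}
```

View pics/scene0.png

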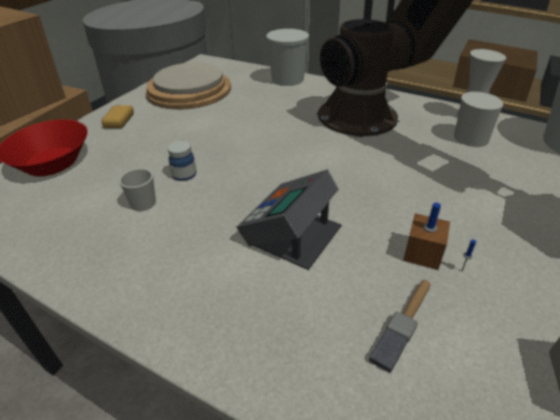

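View pics/top0.png

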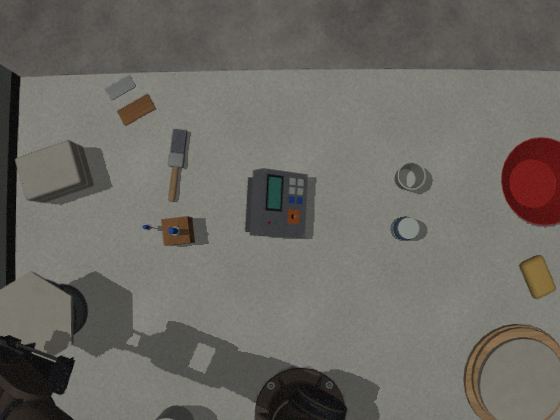

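Scene: console with the orange square at about (275,193). The pin is upright in the stand at (434,215), and the small decoy pin is at (470,248). Top: console at (280,203), orange at (293,216), stand at (178,231), jar at (407,229), cup at (411,178), brush at (176,165). The low side of the console faces world −y.

The tool can't tilt, so I plan to pivot the pin within the grip against the stand hole.

```bash
cat >> h.py <<'E'
def blobs(c,lo,hi,amin=8):
    m=cv2.inRange(cv2.cvtColor(c['im'],cv2.COLOR_RGB2HSV),lo,hi)
    n,l,s,ce=cv2.connectedComponentsWithStats(m)
    return [(s[i,4],ce[i].round(1).tolist(),s[i,:4].tolist(),l==i) for i in range(1,n) if s[i,4]>=amin]
BLUE=((105,120,40),(130,255,255)); ORG=((3,150,90),(16,255,255))
E
python3 - <<'E'
from h import *
import pickle
d=pickle.load(open('d0.pkl','rb'))
for n in d:
  for nm,r in(('blue',BLUE),('org',ORG),('green',((70,80,40),(95,255,255)))):
    print(n,nm,[b[:3] for b in blobs(d[n],*r)])
c=d['top']
for nm,u,v,z in(('handle',174,231,129),('orange',294,216.5,70),('stand',178,231,70),('scr',274,193,105),('jar',407,229,85),('cup',411,178,75)):
  print(nm,plane(c,u,v,z).round(0))
E
```

```text
scene blue [(np.int32(98), [181.5, 160.8], [171, 156, 21, 10]), (np.int32(40), [268.0, 203.2], [260, 200, 16, 7]), (np.int32(156), [433.5, 215.1], [428, 203, 12, 25]), (np.int32(54), [470.7, 247.2], [467, 240, 8, 16])]
scene org [(np.int32(113), [35.3, 126.6], [0, 119, 77, 26]), (np.int32(55), [279.5, 192.4], [273, 188, 14, 9]), (np.int32(40), [420.6, 218.8], [415, 216, 12, 6]), (np.int32(304), [432.4, 233.3], [412, 221, 36, 23])]
scene green [(np.int32(291), [286.0, 201.6], [270, 189, 34, 26])]
top blue [(np.int32(40), [291.4, 199.0], [289, 196, 6, 7]), (np.int32(39), [299.3, 199.9], [297, 197, 6, 7]), (np.int32(20), [145.4, 226.8], [143, 225, 6, 4]), (np.int32(47), [172.3, 230.5], [168, 228, 10, 6])]
top org [(np.int32(132), [293.1, 216.0], [288, 209, 11, 15])]
top green [(np.int32(419), [274.1, 192.5], [267, 177, 15, 32])]
wrist blue []
wrist org []
wrist green []
handle [494. 312. 129.]
orange [530.  10.  70.]
stand [495. 314.  70.]
scr [589.  61. 105.]
jar [ 494. -281.   85.]
cup [ 627. -297.   75.]
```

View pics/wrist0.png

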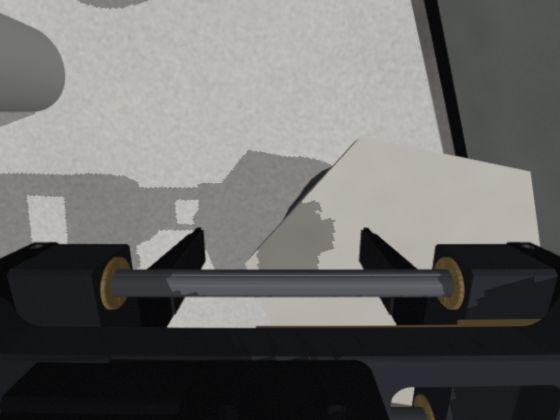

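The wrist view shows only the table edge and the fingers (pads at about (200,240) and (365,240)). Image up is tool +x.

```bash
python3 - <<'E'
from h import *
import pickle
d=pickle.load(open('d0.pkl','rb'))
s,t=d['scene'],d['top']
print('pin',tri([ray(s,433.5,215.1),ray(t,172.3,230.5)]))
print('org',tri([ray(s,277,192.4),ray(t,293.3,216.2)]))
g=blobs(t,(70,80,40),(95,255,255))[0][3].astype(np.uint8)
r=cv2.minAreaRect(cv2.findNonZero(g)); b=cv2.boxPoints(r); P=[plane(t,*p,105)[:2] for p in b]
print(r,[np.degrees(np.arctan2(*(P[(i+1)%4]-P[i])[::-1])).round(1) for i in range(4)])
st=env.state(); R=Ro.from_euler('xyz',st['tcp_rot']).as_matrix()
print('to above pin',R.T@(np.array([494,312,240])-st['eef_pos']), np.degrees(st['tcp_rot']))
E
```

```text
pin (array([495.93058406, 322.02864184, 101.88887496]), [np.float64(0.16082588364431696), np.float64(0.1608258836441839)])
org (array([531.57957822,  10.35538746,  69.69955082]), [np.float64(1.979075294705151), np.float64(1.9790752947051864)])
((274.04864501953125, 192.52743530273438), (13.333344459533691, 31.310888290405273), 2.8624050617218018) [np.float64(-3.4), np.float64(-93.5), np.float64(176.6), np.float64(86.5)]
to above pin [-365.00905447 -168.57552533  -25.67616571] [-1.79954030e+02 -4.46986809e-03  1.60932374e+02]
```

Request:
arm_command:
  targets:
    - [-36,-16,0,7.4,1]
    - [-72,-32,0,14.9,1]
    - [-108,-48,0,22.3,1]
    - [-144,-64,0,29.8,1]
    - [-180,-80,0,37.2,1]

```text
t: 0.65
eef_pos: [349.0, 455.1, 214.5]
tcp_rot: [-3.141, 0.0, 2.154]
ft_force: [0.9, 0.5, 0.6]
opening: 1.001
grip_force: 0.0
```

```bash
python3 - <<'E'
from h import *
st=env.state(); R=Ro.from_euler('xyz',st['tcp_rot']).as_matrix()
print(st['eef_pos'],np.degrees(st['tcp_rot']),R.T@(np.array([496,320,200])-st['eef_pos']))
E
```

```text
[349.044508   455.08834026 214.52043557] [-1.79987882e+02  1.73634258e-03  1.23434486e+02] [-193.70299011   48.20843831   14.51610992]
```

Request:
arm_command:
  targets:
    - [-38,10,0,7.5,1]
    - [-77,20,0,15,1]
    - [-116,30,0,22.4,1]
    - [-155,39,0,29.8,1]
    - [-194,48,10,37.2,1]

```text
t: 1.15
eef_pos: [497.3, 320.6, 205.4]
tcp_rot: [3.14, -0.001, 1.505]
ft_force: [-0.1, -0.5, 0.1]
opening: 0.999
grip_force: 0.0
```

Request:
arm_command:
  targets:
    - [0,0,0,0,1]
    - [0,0,0,0,1]

```text
t: 1.35
eef_pos: [496.0, 321.0, 204.2]
tcp_rot: [-3.141, 0.0, 1.51]
ft_force: [0.4, 0.3, 0.2]
opening: 1.0
grip_force: 0.0
```

```bash
python3 - <<'E'
from h import *
c=cam('wrist'); save(c,'w1.png')
for b in blobs(c,*BLUE): print(b[:3], plane(c,*b[1],129).round(1))
E
```

```text
(np.int32(93), [289.6, 113.8], [285, 108, 11, 12]) [507.1 399.8 129. ]
(np.int32(398), [283.7, 203.4], [276, 189, 17, 29]) [497.9 326.8 129. ]
```

View pics/w1.png

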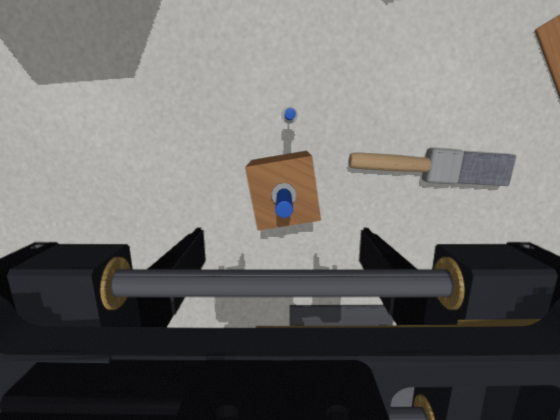

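The wrist view shows the pin cap at (284,210), the collar at (284,192), the stand square below them, and the decoy at (290,114).

```bash
python3 - <<'E'
from h import *
import cv2
c=cam('wrist'); print(plane(c,284.3,210,129),plane(c,284,192,74))
t=cam('top')
m=blobs(c,(5,100,30),(18,230,200),300)
for b in m: print(b[:3])
E
```

```text
[497.64120222 321.57486214 129.        ] [498.01500955 325.29760611  74.        ]
(np.int32(1008), [551.3, 48.4], [536, 17, 24, 80])
(np.int32(3822), [283.7, 189.0], [246, 152, 75, 78])
```

Request:
arm_command:
  targets:
    - [1.6,1.7,30,0,1]
    - [1.6,1.7,65,0,1]
    - [1.6,1.7,100,0,1]
    - [1.6,1.7,119,0,1]
    - [1.6,1.7,119,0,1]

```text
t: 2.0
eef_pos: [495.8, 323.5, 83.5]
tcp_rot: [-3.138, 0.002, 1.512]
ft_force: [-0.3, -0.4, 0.1]
opening: 0.998
grip_force: 0.0
```

Request:
arm_command:
  targets:
    - [0,0,0,0,0]
    - [0,0,0,0,0]
    - [0,0,0,0,0]
    - [0,0,0,0,0]
    - [0,0,0,0,0]

```text
t: 2.5
eef_pos: [497.8, 323.2, 86.2]
tcp_rot: [3.141, -0.001, 1.51]
ft_force: [-0.3, 0.0, -0.4]
opening: 0.637
grip_force: 0.0
```

Request:
arm_command:
  targets:
    - [0,0,0,0,0]
    - [0,0,0,0,0]
    - [0,0,0,0,0]
    - [0,0,0,0,0]
    - [0,0,0,0,0]

```text
t: 3.0
eef_pos: [497.6, 323.1, 85.6]
tcp_rot: [-3.142, -0.0, 1.51]
ft_force: [0.5, -0.9, -0.3]
opening: 0.215
grip_force: 0.0
```

Request:
arm_command:
  targets:
    - [0,0,0,0,0]
    - [0,0,0,0,0]
    - [0,0,0,0,0]

```text
t: 3.3
eef_pos: [497.6, 323.1, 85.6]
tcp_rot: [-3.142, -0.0, 1.51]
ft_force: [0.8, -0.4, -1.1]
opening: 0.163
grip_force: 30.0
```

Request:
arm_command:
  targets:
    - [0,0,-15,0,0]
    - [0,0,-30,0,0]
    - [0,0,-45,0,0]
    - [0,0,-52,0,0]
    - [0,0,-52,0,0]

```text
t: 3.8
eef_pos: [497.9, 323.3, 138.4]
tcp_rot: [3.14, -0.001, 1.51]
ft_force: [-0.4, -0.4, -0.3]
opening: 0.162
grip_force: 30.0
```

```bash
python3 - <<'E'
from h import *
c=cam('wrist'); s=cam('scene'); 
a=c['im'][110:300,180:400]; b=s['im'][170:290,370:530]
cv2.imwrite('pics/w2.png',cv2.cvtColor(np.hstack([cv2.resize(a,(440,380)),cv2.resize(b,(360,380))]),cv2.COLOR_RGB2BGR))
st=env.state(); print(st['eef_pos'],st['ft_force'],st['opening'],st['grip_force'])
E
```

```text
[497.3816204  323.00339226 137.14853071] [-0.15017761  0.31431498 -0.72757728] 0.16209972895438723 29.999322295188904
```

View pics/w2.png

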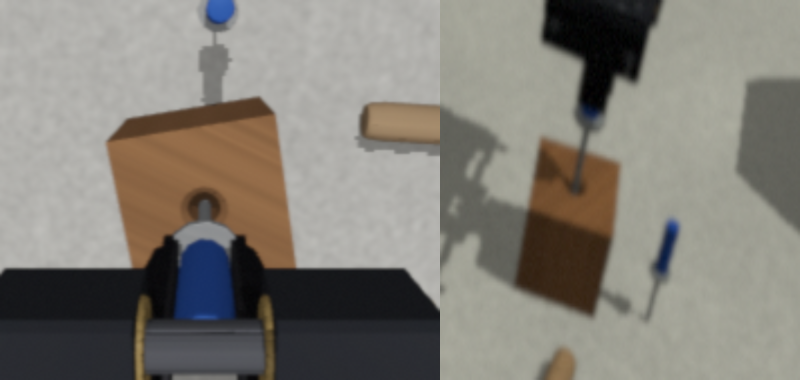

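The pin is held vertical with its tip just inside the stand hole. The stand top is seen at (205,200), and the decoy stands clear at the top. Now I pivot the pin in the grip against the hole's rim.

Request:
arm_command:
  targets:
    - [-4.5,0,0,0,0]
    - [-12.3,0,0.2,0,0]
    - [-20,0,0.9,0,0]
    - [-27.6,0,2.4,0,0]
    - [-35.1,0,4.5,0,0]

```text
t: 4.4
eef_pos: [495.7, 288.2, 133.3]
tcp_rot: [3.141, -0.002, 1.51]
ft_force: [-0.4, 4.9, 3.5]
opening: 0.163
grip_force: 30.0
```

```bash
python3 - <<'E'
from h import *
c=cam('wrist'); s=cam('scene'); 
a=c['im'][110:300,180:400]; b=s['im'][170:290,370:530]
cv2.imwrite('pics/w3.png',cv2.cvtColor(np.hstack([cv2.resize(a,(440,380)),cv2.resize(b,(360,380))]),cv2.COLOR_RGB2BGR))
st=env.state(); print(st['eef_pos'],st['ft_force'],st['opening'],st['grip_force'])
E
```

```text
[495.57708683 287.48242385 132.99699885] [0.61044302 1.22970087 1.27943122] 0.15980291369837002 30.000052750110626
```

View pics/w3.png

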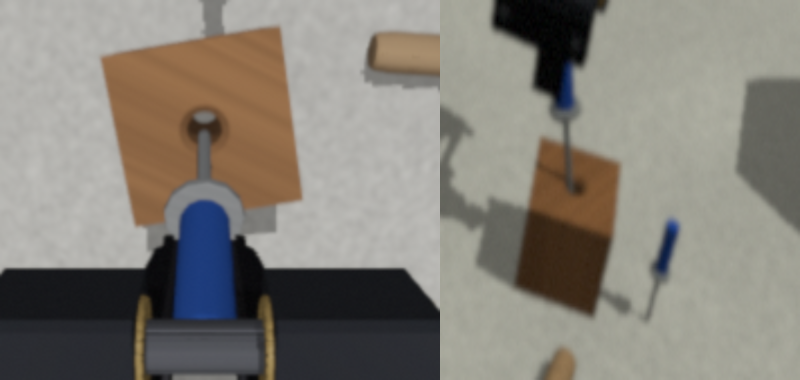

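The pin is tilting as planned, with its tip still in the hole (crop (203,117)). I'll continue to about 36°, then lift out.

Request:
arm_command:
  targets:
    - [-7.2,0,2.8,0,0]
    - [-14.2,0,6.2,0,0]
    - [-22.2,0,11,0,0]
    - [-23.5,0,12,0,0]
    - [-23.5,0,12,0,0]

```text
t: 5.0
eef_pos: [493.9, 264.1, 120.7]
tcp_rot: [-3.141, 0.0, 1.51]
ft_force: [0.8, 1.8, 0.8]
opening: 0.163
grip_force: 30.0
```

Request:
arm_command:
  targets:
    - [-6,0,-12,0,0]
    - [-18,0,-30,0,0]
    - [-40,0,-55,0,0]
    - [-60,0,-60,0,0]
    - [-60,0,-60,0,0]

```text
t: 5.5
eef_pos: [490.4, 203.0, 182.8]
tcp_rot: [3.14, 0.0, 1.509]
ft_force: [-0.0, 0.9, -0.8]
opening: 0.164
grip_force: 30.0
```

```bash
python3 - <<'E'
from h import *
import pickle
d={n:cam(n) for n in('scene','top','wrist')}; pickle.dump(d,open('d1.pkl','wb'))
c,s=d['wrist'],d['scene']
cv2.imwrite('pics/w4.png',cv2.cvtColor(np.hstack([cv2.resize(c['im'][0:300,130:430],(400,400)),cv2.resize(s['im'][110:270,270:430],(400,400))]),cv2.COLOR_RGB2BGR))
st=env.state(); print(st['eef_pos'],st['tcp_rot'],st['ft_force'])
E
```

```text
[490.28462498 204.8854475  181.16994423] [-3.14126465e+00  1.74212289e-04  1.51016093e+00] [ 0.46261986 -0.08691414 -0.93117794]
```

View pics/w4.png

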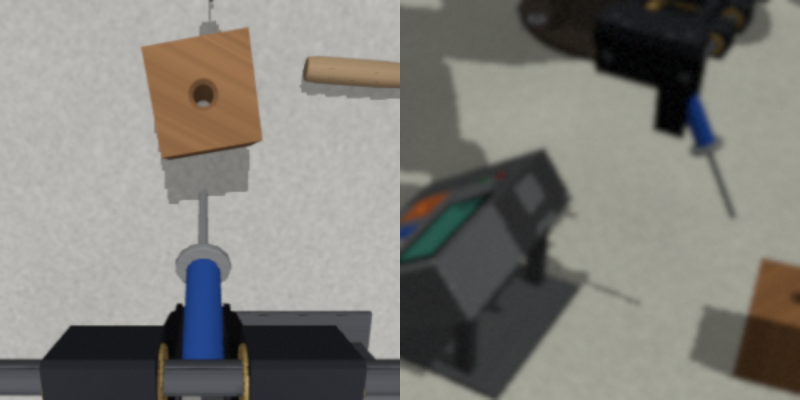

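The pin is held tilted, with the needle pointing to +y. Its tip is at wrist pixel ≈(282,144) and scene pixel ≈(403,196). The stand hole is at wrist pixel (282,70).

```bash
python3 - <<'E'
from h import *
import pickle
d=pickle.load(open('d1.pkl','rb')); c,s=d['wrist'],d['scene']
p,e=tri([ray(c,282.3,143.5),ray(s,403.2,196.4)]); G=np.array([490.3,204.9,181.2+19])
print('tip',p,e,'len',np.linalg.norm(p-G),'tilt',np.degrees(np.arctan2(np.hypot(*(p-G)[:2]),G[2]-p[2])),'az',np.degrees(np.arctan2(p[1]-G[1],p[0]-G[0])))
for z in(100,110,118,120,125,130): 
  q=plane(c,282.3,143.5,z);print(z,q.round(1),np.linalg.norm(q-G).round(1))
print('stand hole',plane(c,282.5,70,70))
E
```

```text
tip [494.41310184 260.78788364 122.91785582] [np.float64(0.7008664082672066), np.float64(0.7008664082671496)] len 95.46152604140137 tilt 35.94671738191772 az 85.79087160335716
100 [494.3 260.2 100. ] 114.5
110 [494.3 260.8 110. ] 106.2
118 [494.3 261.2 118. ] 99.7
120 [494.3 261.3 120. ] 98.1
125 [494.3 261.6 125. ] 94.3
130 [494.3 261.9 130. ] 90.5
stand hole [498.44247913 322.08324603  70.        ]
```

Request:
arm_command:
  targets:
    - [-5,1,-30,0,0]
    - [-20,4,-60,0,0]
    - [-60,12,-60,0,0]
    - [-100,20,-60,0,0]
    - [-140,27,-60,0,0]

```text
t: 6.15
eef_pos: [508.9, 62.8, 240.9]
tcp_rot: [-3.141, -0.0, 1.512]
ft_force: [0.4, -0.0, -0.2]
opening: 0.16
grip_force: 30.0
```

Request:
arm_command:
  targets:
    - [-40,8,0,0,0]
    - [-80,16,0,0,0]
    - [-120,24,10,0,0]
    - [-130,25,30,0,0]
    - [-130,25,30,0,0]

```text
t: 6.65
eef_pos: [525.2, -68.5, 208.7]
tcp_rot: [-3.137, -0.001, 1.509]
ft_force: [-1.5, 0.2, -0.1]
opening: 0.16
grip_force: 30.0
```

```bash
python3 - <<'E'
from h import *
import pickle
d={n:cam(n) for n in('scene','top','wrist')}; pickle.dump(d,open('d2.pkl','wb'))
c,s=d['wrist'],d['scene']
cv2.imwrite('pics/w5.png',cv2.cvtColor(np.hstack([cv2.resize(c['im'][0:300,130:430],(500,500)),cv2.resize(s['im'][140:240,230:290],(300,500))]),cv2.COLOR_RGB2BGR))
st=env.state(); print(st['eef_pos'],st['tcp_rot'],st['ft_force'])
for n in d: print(n,[b[:3] for b in blobs(d[n],*ORG)])
E
```

```text
[526.20496047 -66.83723574 211.46091779] [-3.14129574e+00 -2.75481734e-04  1.51130539e+00] [-0.20168783  0.65346784 -0.55896474]
scene [(np.int32(135), [35.5, 126.3], [0, 119, 77, 26]), (np.int32(54), [279.4, 192.5], [272, 188, 15, 10]), (np.int32(401), [430.1, 230.3], [412, 217, 36, 27])]
top [(np.int32(131), [293.1, 216.0], [288, 209, 11, 15])]
wrist [(np.int32(996), [283.6, 114.8], [266, 100, 36, 31])]
```

View pics/w5.png

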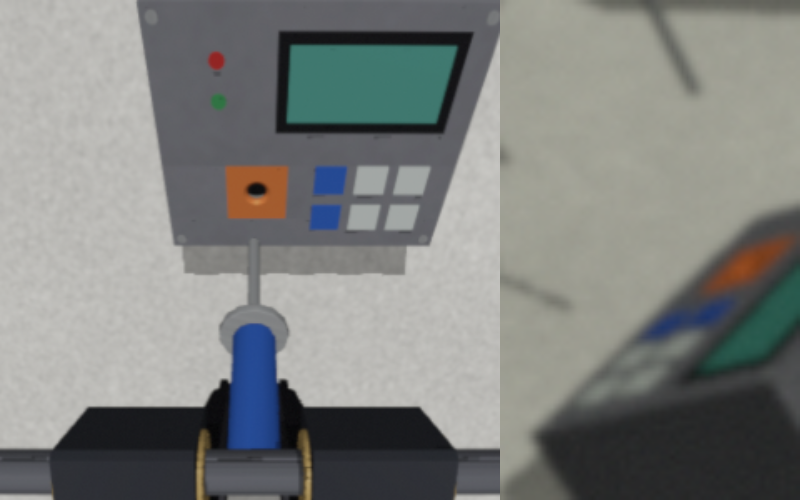

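The wrist view shows the orange square with its hole at about (284,115). The console's low edge is parallel to the image rows, so the yaw is right. The tip is at (282,144), unchanged from before.

```bash
python3 - <<'E'
from h import *
import pickle
d=pickle.load(open('d2.pkl','rb')); c,s,t=d['wrist'],d['scene'],d['top']
a=plane(c,284.1,115,69.8); print('wrist',a,'top',plane(t,293.4,216.2,69.8),'tri',tri([ray(c,284.1,115),ray(t,293.3,216.1)]))
tip,e=tri([ray(c,282.4,143.8),ray(s,230+195*.2,140+95*.2)]); st=np.array([526.2,-66.8,211.5]); print('tip',tip,e,'off',tip-st)
n=np.array([-.035,-.572,.819]); R=np.array([[.061,.998,0],[.998,-.061,0],[0,0,-1]])
for h in(30,8,0,-8,-16,-23): print(h,(R@(a+h*n-tip)).round(1))
for P in(a,a+30*n): print(proj(s,P),proj(c,P))
E
```

```text
wrist [533.136293    13.40960695  69.8       ] top [530.63626023  11.8413286   69.8       ] tri (array([532.11555324,  12.79091956,  66.09256656]), [np.float64(1.2909655982972186), np.float64(1.2909655982972514)])
tip [529.59864539 -10.16415908 146.57744675] [np.float64(0.5290167672272118), np.float64(0.5290167672271296)] off [  3.39864539  56.63584092 -64.92255325]
30 [ 6.6  2.1 52.2]
8 [19.2  2.1 70.2]
0 [23.7  2.1 76.8]
-8 [28.3  2.1 83.3]
-16 [32.9  2.1 89.9]
-23 [36.9  2.1 95.6]
[278.85272808 193.18238957] [284.1 115. ]
[271.65913909 181.33105099] [284.25281076 133.04783554]
```

Request:
arm_command:
  targets:
    - [6,2,20,0,0]
    - [11,2,40,0,0]
    - [16,2,58,0,0]
    - [17,2,68,0,0]
    - [17,2,68,0,0]

```text
t: 7.3
eef_pos: [528.9, -50.1, 142.8]
tcp_rot: [-3.14, -0.0, 1.512]
ft_force: [0.7, -1.2, -1.1]
opening: 0.161
grip_force: 30.0
```

Request:
arm_command:
  targets:
    - [0,0,0,0,0]
    - [0,0,0,0,0]

```text
t: 7.5
eef_pos: [529.5, -51.1, 144.1]
tcp_rot: [3.14, 0.0, 1.51]
ft_force: [0.1, 0.5, -0.5]
opening: 0.165
grip_force: 30.0
```

```bash
python3 - <<'E'
from h import *
import pickle
st=env.state(); d={n:cam(n) for n in('scene','wrist')}; pickle.dump(d,open('d3.pkl','wb'))
c,s=d['wrist'],d['scene']
cv2.imwrite('pics/w6.png',cv2.cvtColor(np.hstack([cv2.resize(c['im'][40:200,220:360],(438,500),interpolation=2),cv2.resize(s['im'][160:220,250:294],(362,500),interpolation=2)]),cv2.COLOR_RGB2BGR))
print(st['eef_pos'],st['tcp_rot'],st['ft_force']); print([b[:3] for b in blobs(c,*ORG)])
E
```

```text
[529.50047719 -51.07920389 144.11897176] [3.13998758e+00 1.54287593e-04 1.51041860e+00] [ 0.09055238  0.4660482  -0.53694514]
[(np.int32(1400), [280.4, 131.6], [258, 115, 46, 36])]
```

View pics/w6.png

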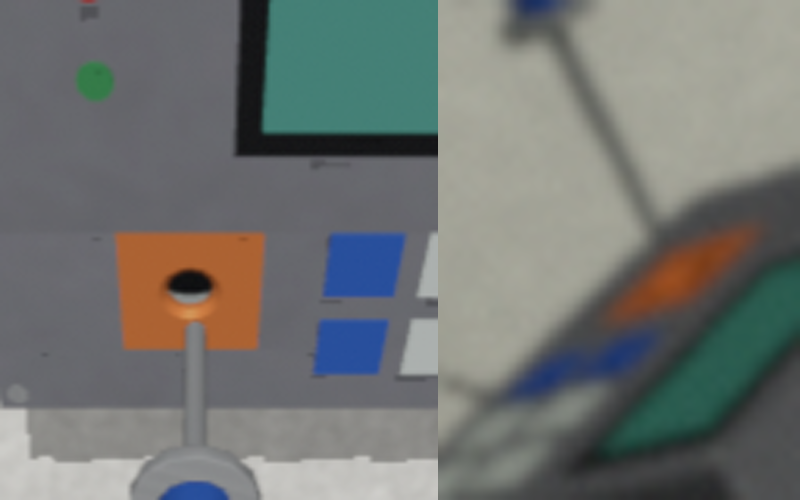

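Wrist: hole mouth centre at about (280.7,133.4), tip at (282.3,143.4). Scene: tip at about (277,188).

```bash
python3 - <<'E'
from h import *
import pickle
d=pickle.load(open('d3.pkl','rb')); c,s=d['wrist'],d['scene']
a=plane(c,280.7,133,69.8); n=np.array([-.035,-.572,.819]); R=np.array([[.061,.998,0],[.998,-.061,0],[0,0,-1]])
print('hole',a,'tri tip',tri([ray(c,282.3,143.4),ray(s,277,188.2)]), 'scene px of hole',proj(s,a))
for z in(83,86,88):
  tip=plane(c,282.3,143.4,z); print(z,tip.round(1),'h',((tip-a)@n).round(1),[(h,(R@(a+h*n-tip)).round(1).tolist()) for h in(3,-8,-23)])
E
```

```text
hole [532.73017308  13.24142364  69.8       ] tri tip (array([532.72572365,   7.07566641,  80.60053531]), [np.float64(1.6817062684577515), np.float64(1.681706268457757)]) scene px of hole [278.87440906 193.05497063]
83 [533.5   5.7  83. ] h 15.1 [(3, [5.7, -1.2, 10.7]), (-8, [12.0, -1.2, 19.8]), (-23, [20.6, -1.2, 32.0])]
86 [533.5   5.9  86. ] h 17.5 [(3, [5.6, -1.2, 13.7]), (-8, [11.9, -1.2, 22.8]), (-23, [20.5, -1.2, 35.0])]
88 [533.5   6.   88. ] h 19.0 [(3, [5.5, -1.2, 15.7]), (-8, [11.8, -1.2, 24.8]), (-23, [20.4, -1.2, 37.0])]
```

Request:
arm_command:
  targets:
    - [2.8,-1.2,6.5,0,0]
    - [5.6,-1.2,12.7,0,0]
    - [8,-1.2,16.2,0,0]
    - [10,-1.2,19,0,0]
    - [11.9,-1.2,21.8,0,0]

```text
t: 8.1
eef_pos: [528.6, -38.9, 120.9]
tcp_rot: [-3.141, -0.0, 1.51]
ft_force: [-0.2, -0.5, -1.4]
opening: 0.16
grip_force: 30.0
```

Request:
arm_command:
  targets:
    - [0,0,0,0,0]
    - [0,0,0,0,0]

```text
t: 8.3
eef_pos: [528.6, -39.0, 121.3]
tcp_rot: [3.142, -0.0, 1.51]
ft_force: [-0.2, 0.1, 0.2]
opening: 0.162
grip_force: 30.0
```

```bash
python3 - <<'E'
from h import *
st=env.state(); c=cam('wrist'); s=cam('scene')
cv2.imwrite('pics/w7.png',cv2.cvtColor(np.hstack([cv2.resize(c['im'][40:200,220:360],(438,500),interpolation=2),cv2.resize(s['im'][160:220,250:294],(362,500),interpolation=2)]),cv2.COLOR_RGB2BGR))
print(st['eef_pos'],st['tcp_rot'],st['ft_force'])
E
```

```text
[528.59650923 -39.04479778 121.31837299] [ 3.14156748e+00 -9.89752095e-05  1.51043155e+00] [-0.19537286  0.07755633  0.22474662]
```

View pics/w7.png

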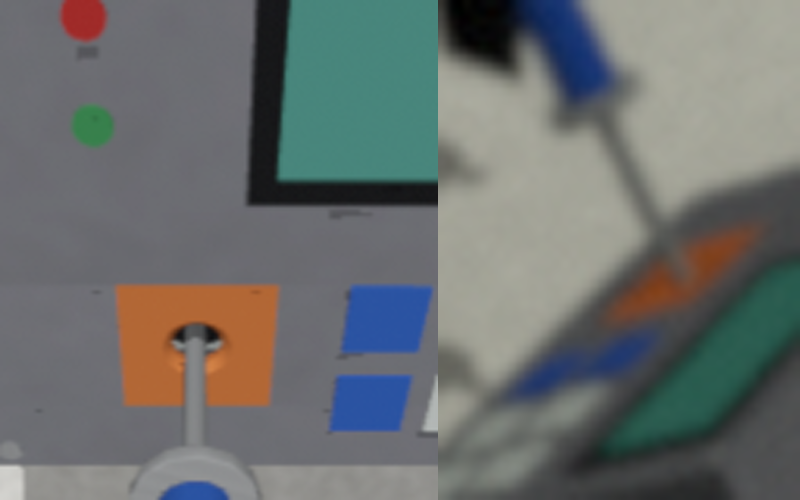

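The needle is centred in the hole, with no contact force. Pushing along the axis.

Request:
arm_command:
  targets:
    - [1.7,0,2.5,0,0]
    - [3.4,0,4.9,0,0]
    - [5.2,0,7.4,0,0]
    - [6.9,0,9.8,0,0]
    - [6.9,0,9.8,0,0]

```text
t: 8.9
eef_pos: [529.1, -32.1, 111.4]
tcp_rot: [3.141, 0.0, 1.51]
ft_force: [-0.1, -2.7, 3.1]
opening: 0.159
grip_force: 30.0
```

Request:
arm_command:
  targets:
    - [1.1,0,1.6,0,0]
    - [1.1,0,1.6,0,0]

```text
t: 9.1
eef_pos: [529.4, -31.4, 110.3]
tcp_rot: [3.14, 0.001, 1.51]
ft_force: [0.1, -4.5, 7.7]
opening: 0.157
grip_force: 30.0
```

Request:
arm_command:
  targets:
    - [1.1,0,1.6,0,0]
    - [1.1,0,1.6,0,0]

```text
t: 9.3
eef_pos: [530.2, -31.2, 109.8]
tcp_rot: [3.138, 0.002, 1.511]
ft_force: [-2.4, -10.8, 18.3]
opening: 0.16
grip_force: 30.1
```

```bash
python3 - <<'E'
from h import *
st=env.state(); c=cam('wrist'); s=cam('top')
cv2.imwrite('pics/w8.png',cv2.cvtColor(np.hstack([cv2.resize(c['im'][40:240,180:360],(400,444),interpolation=2),cv2.resize(s['im'][160:260,235:325],(400,444),interpolation=2)]),cv2.COLOR_RGB2BGR))
print(st['eef_pos'],st['tcp_rot'],st['ft_force'])
E
```

```text
[530.15843207 -31.15466174 109.77485461] [3.13830593e+00 1.74675838e-03 1.51084957e+00] [ -2.38415458 -10.77500758  18.3249748 ]
```

View pics/w8.png

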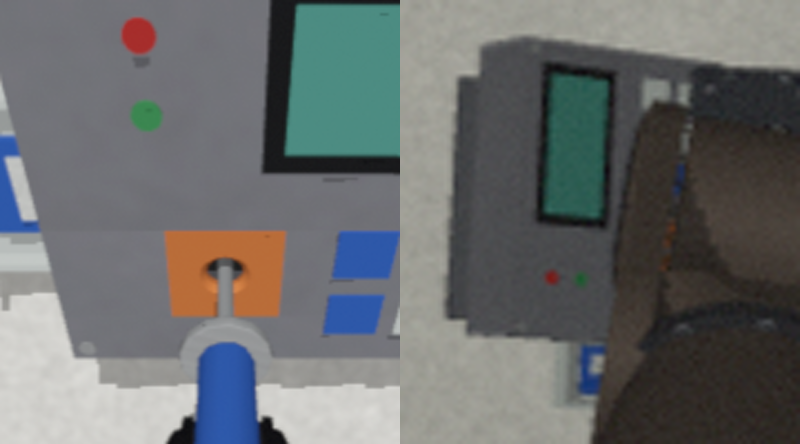

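The tray is out: the white tray with its blue card shows at the +y side in both views. The catch is at its stop. I'll withdraw along the axis, lift, and return to the stand.

Request:
arm_command:
  targets:
    - [-4.6,0,-6.6,0,0]
    - [-11.5,0,-16.4,0,0]
    - [-20,0,-28.7,0,0]
    - [-28,0,-41,0,0]
    - [-34,0,-60,0,0]

```text
t: 9.9
eef_pos: [526.6, -64.7, 168.9]
tcp_rot: [-3.14, -0.0, 1.51]
ft_force: [0.3, -1.2, -0.4]
opening: 0.164
grip_force: 30.0
```

Request:
arm_command:
  targets:
    - [0,0,-35,0,0]
    - [0,0,-70,0,0]
    - [30,-3,-75,0,0]
    - [70,-11,-75,0,0]
    - [110,-19,-75,0,0]

```text
t: 10.4
eef_pos: [514.4, 47.5, 244.4]
tcp_rot: [3.14, -0.0, 1.509]
ft_force: [-0.2, 0.1, -0.9]
opening: 0.162
grip_force: 30.0
```

Request:
arm_command:
  targets:
    - [40,-8,0,0,0]
    - [80,-16,0,0,0]
    - [120,-24,10,0,0]
    - [158,-33,35,0,0]
    - [160,-33,62,0,0]

```text
t: 10.9
eef_pos: [490.9, 211.8, 181.8]
tcp_rot: [3.14, -0.001, 1.513]
ft_force: [1.3, 0.0, -2.4]
opening: 0.159
grip_force: 30.0
```

Request:
arm_command:
  targets:
    - [0,0,0,0,0]
    - [0,0,0,0,0]
    - [0,0,0,0,0]

```text
t: 11.2
eef_pos: [492.3, 208.0, 182.9]
tcp_rot: [3.14, -0.001, 1.509]
ft_force: [0.2, 0.5, -0.1]
opening: 0.163
grip_force: 30.0
```

```bash
python3 - <<'E'
from h import *
import pickle
st=env.state(); d={n:cam(n) for n in('scene','top','wrist')}; pickle.dump(d,open('d4.pkl','wb'))
c,s=d['wrist'],d['scene']
cv2.imwrite('pics/w9.png',cv2.cvtColor(np.hstack([cv2.resize(c['im'][0:300,130:430],(400,400)),cv2.resize(s['im'][110:270,270:430],(400,400))]),cv2.COLOR_RGB2BGR))
print(st['eef_pos'],st['tcp_rot'],st['ft_force'])
E
```

```text
[492.31634526 208.01896726 182.88262813] [ 3.13975759e+00 -7.33211227e-04  1.50906153e+00] [ 0.24375613  0.46578621 -0.1078159 ]
```

View pics/w9.png

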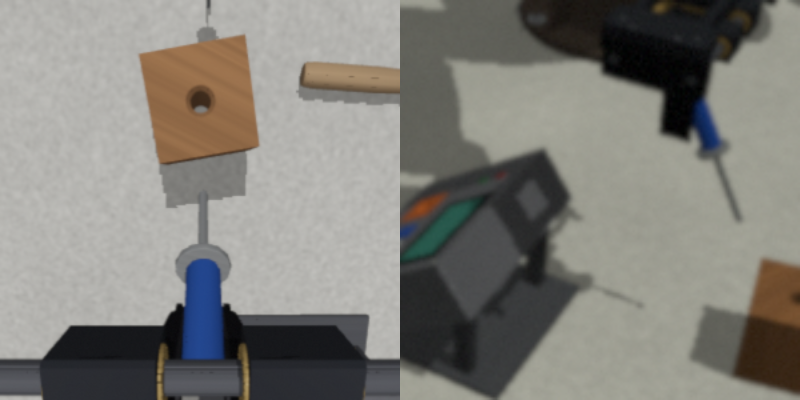

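The pin is unchanged in the grip (tip at wrist (282,144)), and the stand hole is clear. I have used up my picture views, so I'll go on by numbers: insert the tip, then pivot the pin upright against the opposite wall.

Request:
arm_command:
  targets:
    - [16,-1.8,7,0,0]
    - [38,-1.8,32,0,0]
    - [50,-1.8,50,0,0]
    - [56,-1.8,62,0,0]
    - [56,-1.8,62,0,0]

```text
t: 11.85
eef_pos: [492.5, 265.4, 118.0]
tcp_rot: [-3.14, 0.001, 1.511]
ft_force: [0.8, 1.0, 0.3]
opening: 0.162
grip_force: 30.0
```

Request:
arm_command:
  targets:
    - [4,0,0.5,0,0]
    - [8.2,0,0.8,0,0]
    - [15,0,-3.3,0,0]
    - [22.6,0,-6.6,0,0]
    - [30.4,0,-9.8,0,0]

```text
t: 12.35
eef_pos: [495.0, 295.4, 129.7]
tcp_rot: [3.141, 0.0, 1.51]
ft_force: [1.1, -4.4, -2.8]
opening: 0.163
grip_force: 30.0
```

```bash
cat >> h.py <<'E'
def needle(tag):
    st=env.state(); c=cam('wrist'); s=cam('scene')
    print(tag,st['eef_pos'].round(1),st['ft_force'].round(1),st['opening'].round(3))
    for n,k in(('w',c),('s',s)): 
        print(n,[b[:3] for b in blobs(k,*BLUE,amin=20)])
E
python3 -c "
from h import *
needle('mid')"
```

```text
Traceback (most recent call last):
  File "h.py", line 34, in needle
    print(tag,st['eef_pos'].round(1),st['ft_force'].round(1),st['opening'].round(3))
                                                             ^^^^^^^^^^^^^^^^^^^
AttributeError: 'float' object has no attribute 'round'
```

Request:
arm_command:
  targets:
    - [7.9,0,-2.4,0,0]
    - [16,0,-4.3,0,0]
    - [24.3,0,-5.3,0,0]
    - [32.6,0,-5.7,0,0]
    - [35.9,0,-5.7,0,0]

```text
t: 12.95
eef_pos: [496.9, 331.0, 134.8]
tcp_rot: [-3.141, 0.001, 1.511]
ft_force: [0.6, -6.4, -0.7]
opening: 0.164
grip_force: 30.0
```

```bash
sed -i "s/st\['opening'\].round(3)/st['opening']/" h.py
python3 - <<'E'
from h import *
needle('up')
import pickle
c=cam('wrist'); s=cam('scene'); pickle.dump((c,s),open('d5.pkl','wb'))
# steel collar/needle: print collar extents via grey-bright mask on rows above handle
hsv=cv2.cvtColor(c['im'],cv2.COLOR_RGB2HSV)
for v in range(195,245,2): print(v,''.join('B' if (105<=h<=130 and S>120) else 'W' if (5<=h<=20 and S>80) else 'k' if V<45 else 'g' for h,S,V in hsv[v,255:312]))
E
```

```text
up [496.9 331.  134.8] [ 0.6 -6.4 -0.7] 0.16386273904025586
w [(np.int32(153), [292.0, 123.7], [285, 117, 14, 14]), (np.int32(957), [281.9, 252.8], [267, 232, 31, 38])]
s [(np.int32(89), [181.3, 161.0], [171, 156, 21, 10]), (np.int32(39), [267.8, 203.3], [260, 200, 16, 7]), (np.int32(56), [470.7, 247.4], [467, 240, 8, 16])]
195 WWWWWWWWWWWWWWWWWWWWWWWWWWWWWWWWWWWWWWWWWWWWWWWWWWWWWWWWW
197 WWWWWWWWWWWWWWWWWWWWWWWWWWWWWWWWWWWWWWWWWWWWWWWWWWWWWWWWW
199 WWWWWWWWWWWWWWWWWWWWWWWWWWWWWWWWWWWWWWWWWWWWWWWWWWWWWWWWW
201 WWWWWWWWWWWWWWWWWWWWWWWWWWWWWWWWWWWWWWWWWWWWWWWWWWWWWWWWW
203 WWWWWWWWWWWWWWWWWWWWWWWWWWWWWWWWWWWWWWWWWWWWWWWWWWWWWWWWW
205 WWWWWWWWWWWWWWWWWWWWWWWWWWWWWWWWWWWWWWWWWWWWWWWWWWWWWWWWW
207 WWWWWWWWWWWWWWWWWWWWWWWWWWWWWWWWWWWWWWWWWWWWWWWWWWWWWWWWW
209 WWWWWWWWWWWWWWWWWWWWWWWWWWWWWWWWWWWWWWWWWWWWWWWWWWWWWWWWW
211 WWWWWWWWWWWWWWWWWWWWWWWWWWWWWWWWWWWWWWWWWWWWWWWWWWWWWWWWW
213 WWWWWWWWWWWWWWWWWWWWWWWWWWWWWWWWWWWWWWWWWWWWWWWWWWWWWWWWW
215 WWWWWWWWWWWWWWWWWWWWWWWWWWWWWWWWWWWWWWWWWWWWWWWWWWWWWWWWW
217 WWWWWWWWWWWWWWWWWWWWWWWWgggggggWWWWWWWWWWWWWWWWWWWWWWWWWW
219 WWWWWWWWWWWWWWWWWWWWWWWWgggggggWWWWWWWWWWWWWWWWWWWWWWWWWW
221 WWWWWWWWWWWWWWWWWWWWWWWWgggggggWWWWWWWWWWWWWWWWWWWWWWWWWW
223 WWWWWWWWWWWWWWWWWWWWggggggggggggggWWWWWWWWWWWWWWWWWWWWWWW
225 WWWWWWWWWWWWWWWWWggggggggggggggggggggggWWWWWWWWWWWWWWWWWW
227 WWWWWWWWWWWWWWgggggggggggggggggggggggggggWWWWWWWWWWWWWWWW
229 WWWWWWWWkkkkgggggggggggggggggggggggggggggggWkkkWWWWWWWWWW
231 WWWWWWWWkkkkkkgggggggggggggggggggggggggggkkkkkkWWWWWWWWWW
233 WWWWWWWkkkkkkkgggggggggBBBBBBBBBgggggggggkkkkkkkWWWWWWWWW
235 WWWkkkkkkkkkkkggggggBBBBBBBBBBBBBBBggggggkkkkkkkkkkWWWWWW
237 WWkkkkkkkkkkkkggggBBBBBBBBBBBBBBBBBBBggggkkkkkkkkkkkkWWWW
239 WkkkkkkkkkkkkkgggBBBBBBBBBBBBBBBBBBBBBgggkkkkkkkkkkkkkWWW
241 kkkkkkkkkkkkkkggBBBBBBBBBBBBBBBBBBBBBBBggkkkkkkkkkkkkkkWW
243 kkkkkkkkkkkkkkgBBBBBBBBBBBBBBBBBBBBBBBBBkkkkkkkkkkkkkkkkW
```

Request:
arm_command:
  targets:
    - [-7.5,1.2,0,0,0]
    - [-7.5,1.2,5,0,0]
    - [-7.5,1.2,15,0,0]
    - [-7.5,1.2,25,0,0]
    - [-7.5,1.2,25,0,0]

```text
t: 13.65
eef_pos: [497.1, 323.0, 107.9]
tcp_rot: [-3.139, 0.001, 1.51]
ft_force: [0.2, 0.3, -0.3]
opening: 0.162
grip_force: 30.0
```

Request:
arm_command:
  targets:
    - [0,0,8,0,0]
    - [0,0,16,0,0]
    - [0,0,21,0,0]
    - [0,0,21,0,0]

```text
t: 14.05
eef_pos: [497.5, 323.2, 88.0]
tcp_rot: [-3.14, 0.001, 1.51]
ft_force: [0.4, 0.9, -1.0]
opening: 0.16
grip_force: 30.0
```

```bash
python3 - <<'E'
from h import *
needle('down'); c=cam('wrist')
hsv=cv2.cvtColor(c['im'],cv2.COLOR_RGB2HSV)
for v in range(205,245,2): print(v,''.join('B' if (105<=h<=130 and S>120) else 'W' if (5<=h<=20 and S>80) else 'k' if V<45 else 'g' for h,S,V in hsv[v,255:312]))
E
```

```text
down [497.5 323.2  88. ] [ 0.4  0.9 -1. ] 0.16003621563676396
w [(np.int32(269), [292.9, 110.0], [285, 101, 18, 19]), (np.int32(956), [281.9, 252.8], [267, 232, 31, 38])]
s [(np.int32(85), [180.6, 161.0], [171, 156, 21, 10]), (np.int32(39), [267.8, 203.3], [260, 200, 16, 7]), (np.int32(55), [470.7, 247.3], [467, 240, 8, 16])]
205 WWWWWWWWWWWWWWWWWWWWWWWWWWWWWWWWWWWWWWWWWWWWWWWWWWWWWWWWW
207 WWWWWWWWWWWWWWWWWWWWWWWWWWWWWWWWWWWWWWWWWWWWWWWWWWWWWWWWW
209 WWWWWWWWWWWWWWWWWWWWWWWWWWWWWWWWWWWWWWWWWWWWWWWWWWWWWWWWW
211 WWWWWWWWWWWWWWWWWWWWWWWWWWWWWWWWWWWWWWWWWWWWWWWWWWWWWWWWW
213 WWWWWWWWWWWWWWWWWWWWWWWWWWWWWWWWWWWWWWWWWWWWWWWWWWWWWWWWW
215 WWWWWWWWWWWWWWWWWWWWWWWWWWWWWWWWWWWWWWWWWWWWWWWWWWWWWWWWW
217 WWWWWWWWWWWWWWWWWWWWWWWWWWWWWWWWWWWWWWWWWWWWWWWWWWWWWWWWW
219 WWWWWWWWWWWWWWWWWWWWWWWWWWWWWWWWWWWWWWWWWWWWWWWWWWWWWWWWW
221 WWWWWWWWWWWWWWWWWWWWWWWWWWWWWWWWWWWWWWWWWWWWWWWWWWWWWWWWW
223 WWWWWWWWWWWWWWWWWWWWggggggggggggggWWWWWWWWWWWWWWWWWWWWWWW
225 WWWWWWWWWWWWWWWWWggggggggggggggggggggggWWWWWWWWWWWWWWWWWW
227 WWWWWWWWWWWWWWgggggggggggggggggggggggggggWWWWWWWWWWWWWWWW
229 WWWWWWWWkkkkgggggggggggggggggggggggggggggggkkkkWWWWWWWWWW
231 WWWWWWWWkkkkkkgggggggggggggggggggggggggggkkkkkkWWWWWWWWWW
233 WWWWWWWkkkkkkkgggggggggBBBBBBBBBgggggggggkkkkkkkWWWWWWWWW
235 WWWkkkkkkkkkkkgggggBBBBBBBBBBBBBBBBggggggkkkkkkkkkkWWWWWW
237 WWkkkkkkkkkkkkggggBBBBBBBBBBBBBBBBBBBggggkkkkkkkkkkkkWWWW
239 WkkkkkkkkkkkkkggBBBBBBBBBBBBBBBBBBBBBBgggkkkkkkkkkkkkkWWW
241 kkkkkkkkkkkkkkggBBBBBBBBBBBBBBBBBBBBBBBggkkkkkkkkkkkkkkWW
243 kkkkkkkkkkkkkkggBBBBBBBBBBBBBBBBBBBBBBBBkkkkkkkkkkkkkkkkW
```

Seated to about 2 mm with no contact yet. I'll lower gently until contact, then release.

Request:
arm_command:
  targets:
    - [0,0,1,0,0]
    - [0,0,2,0,0]
    - [0,0,2,0,0]

```text
t: 14.5
eef_pos: [497.8, 323.3, 86.9]
tcp_rot: [3.142, -0.0, 1.51]
ft_force: [-0.5, -0.1, -0.8]
opening: 0.163
grip_force: 30.0
```

Request:
arm_command:
  targets:
    - [0,0,0.5,0,0]
    - [0,0,0.5,0,0]

```text
t: 14.7
eef_pos: [497.8, 323.3, 86.4]
tcp_rot: [3.142, -0.0, 1.51]
ft_force: [0.1, 0.3, -1.2]
opening: 0.164
grip_force: 30.0
```

Request:
arm_command:
  targets:
    - [0,0,0.5,0,0]
    - [0,0,1,0,0]
    - [0,0,1,0,0]

```text
t: 15.0
eef_pos: [497.8, 323.3, 85.3]
tcp_rot: [-3.142, 0.0, 1.51]
ft_force: [-0.1, -0.4, -0.4]
opening: 0.164
grip_force: 30.0
```

Request:
arm_command:
  targets:
    - [0,0,0.5,0,0]
    - [0,0,0.5,0,0]

```text
t: 15.2
eef_pos: [497.9, 323.3, 85.1]
tcp_rot: [3.141, -0.0, 1.51]
ft_force: [-0.8, -0.4, 3.2]
opening: 0.16
grip_force: 30.0
```

Contact at TCP z = 85.1. Releasing, then rising straight up.

Request:
arm_command:
  targets:
    - [0,0,0,0,0.25]
    - [0,0,0,0,0.4]
    - [0,0,0,0,0.6]
    - [0,0,0,0,0.8]
    - [0,0,0,0,0.8]

```text
t: 15.7
eef_pos: [497.8, 323.3, 84.8]
tcp_rot: [-3.142, -0.0, 1.51]
ft_force: [-0.1, -1.5, -1.2]
opening: 0.525
grip_force: 0.0
```

Request:
arm_command:
  targets:
    - [0,0,0,0,0.8]
    - [0,0,0,0,0.8]
    - [0,0,-10,0,0.8]
    - [0,0,-30,0,0.8]
    - [0,0,-60,0,0.8]

```text
t: 16.2
eef_pos: [497.3, 323.0, 145.1]
tcp_rot: [-3.14, 0.001, 1.51]
ft_force: [0.3, 0.2, 0.1]
opening: 0.796
grip_force: 0.0
```

Request:
arm_command:
  targets:
    - [0,0,-35,0,0.8]
    - [0,0,-60,0,0.8]
    - [0,0,-60,0,0.8]
    - [0,0,-60,0,0.8]

```text
t: 16.6
eef_pos: [497.7, 323.3, 205.5]
tcp_rot: [3.141, -0.001, 1.51]
ft_force: [-0.0, -0.0, -0.4]
opening: 0.802
grip_force: 0.0
```

```bash
python3 - <<'E'
from h import *
import pickle
needle('end'); c=cam('wrist'); s=cam('scene'); t=cam('top')
b=max((b for b in blobs(c,*BLUE) if b[1][1]>150),key=lambda b:b[0]); q=max((q for q in blobs(s,*BLUE) if 415<q[1][0]<450),key=lambda q:q[0])
print('handle mid',tri([ray(c,*b[1]),ray(s,*q[1])]))
d=pickle.load(open('d0.pkl','rb'))
for n,k in(('scene',s),('top',t)):
    m=(cv2.absdiff(k['im'],d[n]['im']).max(2)>45).astype(np.uint8)
    nn,l,S,C=cv2.connectedComponentsWithStats(m); print(n,[S[i].tolist() for i in range(1,nn) if S[i,4]>15])
# tray: bright/blue region in top next to case
print([x[:3] for x in blobs(t,*BLUE)])
h=cv2.cvtColor(t['im'],cv2.COLOR_RGB2HSV)[225:262,268:282]; print(h[:,:,2][:,::3].tolist())
E
```

```text
end [497.7 323.3 205.5] [-0.  -0.  -0.4] 0.8024982861262692
w [(np.int32(88), [287.9, 116.9], [283, 112, 11, 11]), (np.int32(392), [281.8, 207.0], [274, 193, 17, 28])]
s [(np.int32(103), [181.8, 160.9], [171, 155, 21, 11]), (np.int32(40), [268.0, 203.2], [260, 200, 16, 7]), (np.int32(152), [432.9, 215.0], [427, 203, 12, 25]), (np.int32(56), [470.7, 247.3], [467, 240, 8, 16])]
handle mid (array([497.83979648, 319.95570143, 103.43808137]), [np.float64(1.1756058232469744), np.float64(1.1756058232471875)])
scene [[392, 0, 30, 30, 691], [387, 0, 163, 184, 8367], [327, 77, 11, 9, 71], [386, 90, 13, 8, 67], [287, 100, 9, 9, 48], [389, 100, 27, 22, 327], [244, 116, 91, 70, 3246], [349, 130, 90, 49, 1484], [447, 161, 80, 34, 1134], [328, 190, 52, 64, 1642]]
top [[86, 187, 212, 233, 18322], [275, 238, 14, 11, 111], [0, 330, 76, 90, 4419], [126, 333, 15, 14, 122], [267, 382, 8, 8, 35], [159, 418, 14, 2, 22]]
[(np.int32(40), [291.4, 199.0], [289, 196, 6, 7]), (np.int32(39), [299.3, 199.9], [297, 197, 6, 7]), (np.int32(41), [173.4, 230.6], [170, 228, 8, 6]), (np.int32(77), [280.7, 243.5], [276, 2
[... 163 characters left out ...]
 57], [55, 59, 57, 60, 61], [58, 59, 58, 57, 53], [54, 61, 58, 57, 58], [57, 57, 56, 57, 56], [80, 70, 68, 64, 54], [92, 79, 97, 91, 88], [96, 85, 101, 87, 89], [94, 83, 96, 87, 86], [95, 84, 94, 89, 99], [98, 83, 96, 86, 100], [97, 84, 93, 86, 100], [99, 87, 92, 86, 102], [97, 82, 91, 87, 88], [97, 86, 92, 87, 86], [96, 86, 92, 85, 84], [95, 87, 91, 85, 84], [96, 90, 94, 90, 91], [95, 89, 98, 96, 109], [92, 93, 111, 113, 129], [95, 127, 128, 126, 128], [100, 102, 103, 108, 103], [95, 98, 97, 96, 98], [98, 97, 96, 92, 141], [100, 94, 96, 111, 148], [96, 97, 119, 146, 146], [95, 96, 121, 151, 144], [95, 95, 98, 151, 144], [98, 93, 95, 150, 144], [96, 91, 96, 151, 149], [97, 91, 97, 122, 149]]
```

```bash
python3 -c "
from cell import env
print(env.job_done())"
```

```text
the job is handed in; nothing more can be done
None
```

The job is handed in at about 17 s of robot time: the tray sprang fully out, the pin stands back in its stand and is released, and the arm never went near the jar, cup or brush; I viewed 12 pictures, two over your limit of 10.

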